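# Gather punched blanks in the pouring corner of a tote

## Task

The sheet-metal tote of punched blanks stands between two guide rails with one end under the press chute: take it by its bar handle and draw it straight out along the rails until it is clear of the chute, without forcing it against the chute. Then lift it about 10 cm clear of the bench and tip it so that all three blanks slide together into the corner with the pouring lip, spilling none and leaving the other things on the bench undisturbed. Finish still holding the tote by its handle in the air, at rest and plainly tilted with the lip corner lowest: do not set it down or let go.

Things in the scene. Friction and masses are not known exactly. Their poses are not given: they have to be found in the camera images.
- tote_grip (a point): Centre of the handle bar of the loose sheet-metal tote, 108 mm above its underside, 63 mm above its rim. Wooden bar along the tote's y, 14 mm thick (x), 18 mm high, 122 mm long, on two sheet uprights 26 mm wide; pinch it from above, fingers closing along x. Tote 180 (x) x 130 (y) x 45 mm, walls 4 mm, about 0.4 kg. z up; +x is its end under the chute at the start.
- tote_corner (a point): Inner floor of the tote in its corner with the pouring lip (a 44 mm wide tongue that juts out 25 mm at rim height; no other corner has one). It is the (-x, +y) corner: 86 mm to -x, 61 mm to +y and 104 mm below tote_grip, in the tote's axes, which this point shares.
- blank0: Punched round steel blank 1 of 3, lying loose in the tote: disc 26 mm in diameter, 8 mm thick, 9 mm dark hole, about 32 g; origin at the centre of one face (the lower one at the start). Oily: it begins to slide on a slope of about 10 degrees, and needs 20 to 30 degrees to also slide along a wall into the corner.
- blank1: Punched round steel blank 2 of 3, lying loose in the tote: disc 26 mm in diameter, 8 mm thick, 9 mm dark hole, about 32 g; origin at the centre of one face (the lower one at the start). Oily: it begins to slide on a slope of about 10 degrees, and needs 20 to 30 degrees to also slide along a wall into the corner.
- blank2: Punched round steel blank 3 of 3, lying loose in the tote: disc 26 mm in diameter, 8 mm thick, 9 mm dark hole, about 32 g; origin at the centre of one face (the lower one at the start). Oily: it begins to slide on a slope of about 10 degrees, and needs 20 to 30 degrees to also slide along a wall into the corner.
- station: Fixed steel base plate 6 mm thick with two guide rails along x (tops 24 mm up, inner faces 138 mm apart: 4 mm of play at each side of the tote) and a low stop at the +x end. Origin on the bench mid-way between the rails, within 10 mm under the tote's middle at the start. +x towards the chute; the -x end (robot's right) is open, the rails end at x = -160 mm; +y towards the robot.
- chute: Fixed steel chute with its press die set; origin and axes as the station's. 104 mm wide; lip edge at x = +45 mm, underside 70 mm above the bench (19 mm over the tote's rim), top 74 mm, rising 20 degrees towards +x. It covers the last 35 to 55 mm of the tote at the start; drawn out 60 mm to -x the tote is clear. Die set at x = 250 to 440 mm, 306 mm high.
- oilcan: Bystander: red oil can, 72 mm in diameter, 150 mm high with its spout; origin at the centre of its underside.
- tin: Bystander: closed steel can, 74 mm in diameter, 85 mm high; origin under its centre.
- wrench: Bystander: flat steel wrench 170 mm long, lying on the bench between the rails and the robot; origin under its middle.
- plate: Bystander: steel disc 170 mm in diameter, 6 mm thick, with a 35 mm stub in the middle; origin under its centre.
- hammer: Bystander: hammer 280 mm long, lying on the bench; origin under it.
- bottle: Bystander: clear plastic bottle with a blue cap, 66 mm in diameter, 200 mm high; origin under its centre.

How it is judged (in metres and radians):
On the way:
1. the tote is drawn out along the rails, clear of the chute (x of tote_grip in the frame of station below -0.048 m), for 0.1 s.
At the end, for the whole second after the job is handed in: Only the fingers carry the tote, at rest (under 30 mm/s), out from the chute, lip corner over 50 mm above the bench and lowest (both edges slope down to it by over 4.5 degrees), tilted over 15 degrees in all; all three blanks at rest within 75 mm of that inner corner (height (world z) of tote_corner above 0.05 m and angle between tote_grip's own z axis and vertical above 0.26 rad and angle between tote_grip's own x axis and vertical below 1.49 rad and angle between tote_grip's own y axis and vertical above 1.65 rad and contact force between the fingers and tote above 2 N and contact force between tote and station below 0.3 N and contact force between tote and chute below 0.3 N and contact force between tote and oilcan below 0.3 N and contact force between tote and tin below 0.3 N and contact force between tote and wrench below 0.3 N and contact force between tote and plate below 0.3 N and contact force between tote and hammer below 0.3 N and contact force between tote and bottle below 0.3 N and linear speed of each of tote, blank0, blank1, blank2 below 0.03 m/s and x of tote_grip in the frame of station below -0.02 m and distance between each of blank0, blank1, blank2 and tote_corner below 0.075 m); the arm keeps its last pose, push and grip.
It fails at once if a blank leaves the tote (distance between any of blank0, blank1, blank2 and tote_grip above 0.19 m or height (world z) of any of blank0, blank1, blank2 below 0.004 m).
It fails at once if the tote is forced against the chute (over 15 N) (contact force between tote and chute above 15 N).
It fails at once if a bystander is moved by more than 30 mm (distance of any of oilcan, tin, wrench, plate, hammer, bottle from where it was at the start of the episode above 0.03 m).
It also fails if it takes over 38 s, if anything falls off the work surface, if the arm or the gripper's body presses on something with over 40 N, if the wrist force passes 120 N, or if a joint passes its speed limit or range.

## Robot

A 7-joint arm with a two-finger parallel gripper is mounted at the origin on the work surface. World frame = base frame: x ahead of the robot, y to its left, z up, the work surface at z = 0. Lengths are in mm, angles in rad, forces in N, time in s.
With the tool pointing down it reaches from about 400 to 900 mm from the base axis. Payload 5.5 kg.
Tool frame: the origin (TCP) lies between the finger pads; the fingertips stand 8 mm ahead of it and the grasp point (between the pads) lies 11 mm behind it; z points along the fingers, y is the line along which they close (so a half turn about z gives the same grasp; the last joint's range is limited). The gripper opens to 85 mm and grips with 20 to 120 N. Pads are 22 mm wide; open, the fingers measure 114 mm over their backs; the gripper's body (76 mm by 85 mm) begins 54 mm behind the grasp point. The pads swing forward as they close: fully open they stand 13 mm farther back than shut.
Start: joints at [-0.937, 0.501, -0.427, 1.55, 0.221, 1.138, -0.21], TCP at [235.498, 605.838, 239.31] pointing down, gripper open.
Joint ranges: [-2.88, 2.88], [-0.31, 2.03], [-1.54, 1.56], [0.2, 2.42], [-1.41, 4.55], [0.19, 2.02], [-2.57, 2.57]. Speed limits (rad/s): [2.57, 2.57, 3.14, 3.14, 3.14, 3.14, 3.14].

## Interface

Orientations are given as a unit quaternion [w, x, y, z].
In Python, from workcell import robot gives the robot as it stands. The module is installed in compiled form; this text tells all that it offers.
- The arm moves only by the shell command python3 -m crank 'ROWS' [FORCE]. ROWS is JSON, a list of rows, each a list of 7 numbers: the shift along the world's x, y, z in cm, then the turn, a rotation vector about the world's x, y, z in rad, then the gripper's target within -1 to 1 (shut at 1, half-way at 0, fully open at -1). In form: [[x, y, z, wx, wy, wz, jaw], ...]. A call has 1 to 20 rows; each row is the pose to reach, as a shift and turn from the pose commanded when the call began; what a row does not reach only later rows make up. A row lasts 1/10 s, in which the tool goes at most 50 mm and 8.59 degrees, less where a joint would pass 70% of its speed; a pose out of reach is approached as far as the arm can. A call with a gripper value outside its range is refused whole. The fingers move at their own pace and stop on an object; FORCE is the grip in N (left out, the last holds). Time passes only in rows, so rows that repeat a pose let the fingers close. It gives the time, the measured TCP pose, the force, the opening and the grip force at its end, in the units of the state.
- robot.get_obs(): the state, without advancing time (a new reading comes with each control period).
- robot.read_camera(name): name is "scene" or "side" or "wrist"; returns (picture, depth): 420x560x3 uint8, blue, green, red; 420x560 float32, mm along the optical axis (not along the pixel's ray), 0 where there is no reading.
- robot.calibration(name): a dict with "K" (3x3 intrinsics, pixels), "cam_to_world" (4x4, takes a point from camera to world coordinates); the wrist camera has in their place "hand_eye" (4x4, takes a point from camera to tool coordinates, whose origin is the TCP and whose axes are the flange's). Camera axes: x right, y up, looking along -z (the intrinsics and any distortion apply to the point x, -y, -z); pixel columns grow to the right and rows downward; lengths in mm; the calibration is good to about 2 mm. A picture is of the moment at which its call begins: read the wrist's pose just before it. calibration takes no time and is no camera call.
- robot.hand_in(): hands the job in; it is judged then, once.
The state is a dict: "t": time; "q": joint angles; "joint_velocities": joint speeds; "joint_torque": joint torques, N m; "ee_pos": TCP position; "orientation": TCP orientation; "wrist_force": force on the tool from outside, world axes, zero at the start; "moment": the same for the moment, N m; "width": finger opening in mm; "gripper_force": force on a finger pad.
Only numpy, scipy, OpenCV 4.12 (cv2) and the standard library are available. Lean on these libraries where they do the work, as an engineer would, in place of code of your own. Each camera call takes 0.05 s, during which the arm holds its last target. There are 200 camera calls.

## Working session

There is one attempt and no reset: what is moved stays moved. The work goes in short steps, Python scripts to look and compute and a shell command to move; the robot and the scene stay as the last step left them, time stands still between calls to the robot, and variables do not carry over. Pictures are saved under pics/ and viewed, at most 10 in all, crops included, and the job is handed in when it is done.

```bash
mkdir -p pics; cat > h.py <<'E'
import numpy as np, cv2
from workcell import robot
from scipy.spatial.transform import Rotation as R
def snap(n,f):
    o=robot.get_obs(); p,d=robot.read_camera(n); cv2.imwrite(f'pics/{f}.png',p); 
    c=robot.calibration(n); K=np.array(c['K'])
    if 'cam_to_world' in c: T=np.array(c['cam_to_world'])
    else:
        q=o['orientation']; W=np.eye(4); W[:3,:3]=R.from_quat([q[1],q[2],q[3],q[0]]).as_matrix(); W[:3,3]=o['ee_pos']; T=W@np.array(c['hand_eye'])
    np.savez(f'pics/{f}.npz',p=p,d=d,K=K,T=T); return f
def pt(f,u,v,z=None):
    a=np.load(f'pics/{f}.npz'); K,T,d=a['K'],a['T'],a['d']
    ray=np.array([(u-K[0,2])/K[0,0],-(v-K[1,2])/K[1,1],-1])
    D=d[int(round(v)),int(round(u))]
    if z is not None:
        r=T[:3,:3]@ray; D=(z-T[2,3])/r[2]
    return (T@np.r_[ray*D,1])[:3].round(1)
E
python3 - <<'E'
from h import *
for n in ['scene','side','wrist']: snap(n,n+'0')
c=robot.calibration('scene'); print(c); o=robot.get_obs(); print({k:np.round(o[k],3) for k in o})
E
```

```text
{'K': array([[462.64130641,   0.        , 272.60993106],
       [  0.        , 462.64130641, 204.39848366],
       [  0.        ,   0.        ,   1.        ]]), 'cam_to_world': array([[-1.50443332e-01, -7.64565343e-01,  6.26742882e-01,
         1.17543939e+03],
       [ 9.88613838e-01, -1.14372703e-01,  9.77832487e-02,
        -3.95000711e+01],
       [-3.07940527e-03,  6.34317524e-01,  7.73066489e-01,
         8.55101710e+02],
       [ 0.00000000e+00,  0.00000000e+00,  0.00000000e+00,
         1.00000000e+00]])}
{'t': np.float64(0.15), 'q': array([-0.937,  0.502, -0.427,  1.551,  0.221,  1.138, -0.21 ]), 'joint_velocities': array([-0.   , -0.003,  0.   , -0.003,  0.   , -0.   , -0.001]), 'joint_torque': array([-6.0000e-03, -5.7003e+01, -5.8250e+00, -2.8128e+01,  1.1000e-02,
        8.0000e-03,  0.0000e+00]), 'ee_pos': array([235.364, 605.355, 238.51 ]), 'orientation': array([-0.   ,  0.184,  0.983, -0.001]), 'wrist_force': array([0.515, 0.54 , 0.046]), 'moment': array([-0.031,  0.02 , -0.003]), 'gripper_force': np.float64(0.0), 'width': np.float64(85.343)}
```

View pics/scene0.png

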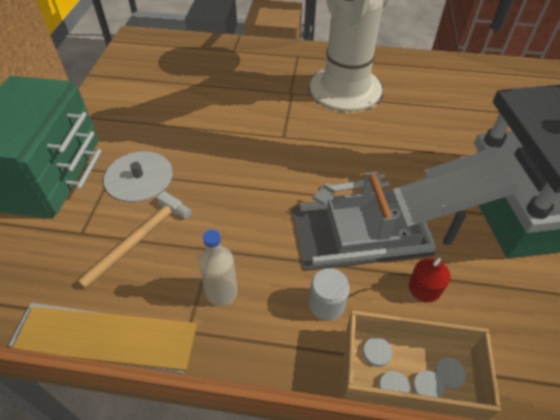

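View pics/side0.png

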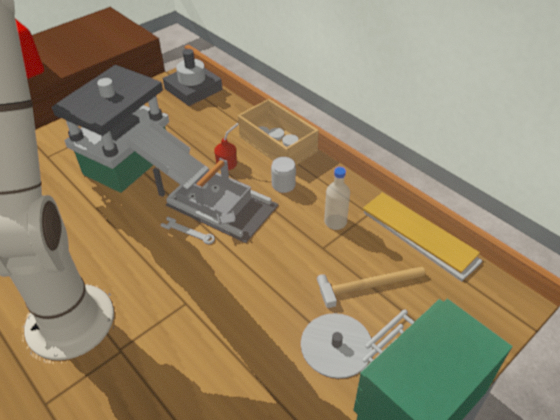

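View pics/wrist0.png

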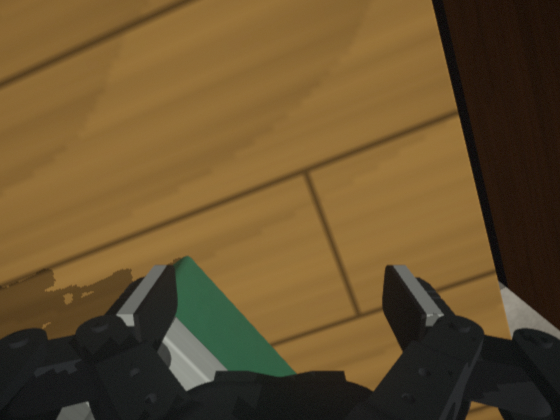

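Scene picture: the tote is at about (365,215) with its handle bar from (373,178) to (388,215). The wrench lies at (345,188), the tin at (328,295), the oil can at (430,278), and the chute comes in from the right. Next I'll enlarge the tote area.

```bash
python3 - <<'E'
from h import *
a=cv2.imread('pics/scene0.png')[160:280,285:445]; cv2.imwrite('pics/c1.png',cv2.resize(a,None,fx=5,fy=5,interpolation=cv2.INTER_CUBIC))
b=cv2.imread('pics/side0.png')[140:250,150:290]; cv2.imwrite('pics/c2.png',cv2.resize(b,None,fx=5,fy=5,interpolation=cv2.INTER_CUBIC))
E
```

```text
(no output)
```

View pics/c1.png

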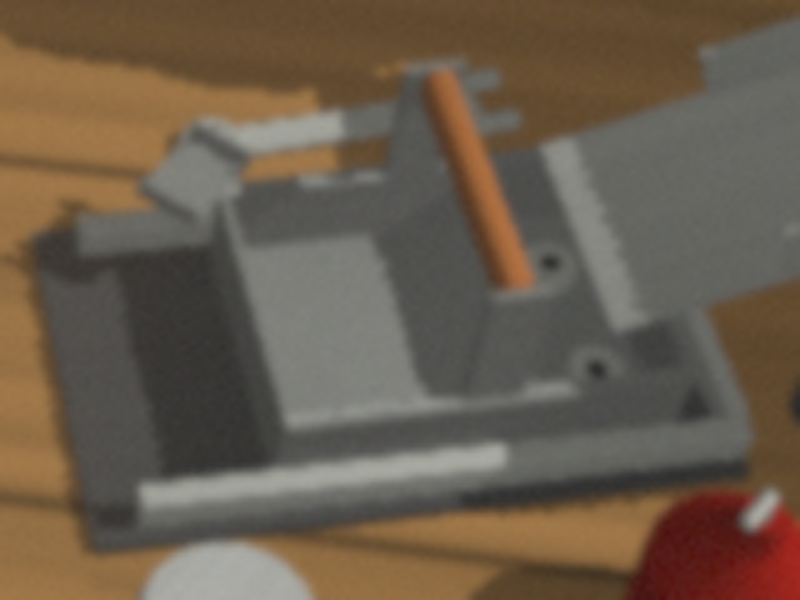

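View pics/c2.png

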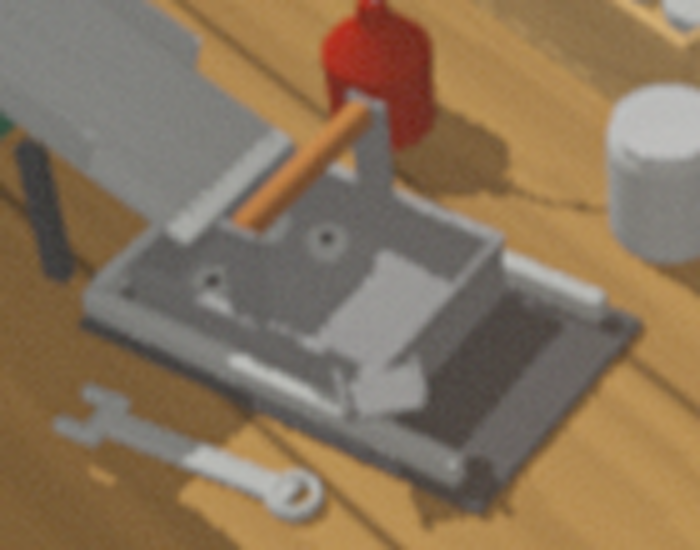

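c1 shows the bar top running from scene px (373,174.4) to (388,217). In side px it runs from (200,184) to (222,162). Two blanks show under the chute end, and the lip is at the open end on the robot's side.

```bash
python3 - <<'E'
from h import *
s=lambda x,y:(285+x/5,160+y/5); q=lambda x,y:(150+x/5,140+y/5)
def P(n,f,u,z): print(n,f,pt(f,*u,z), pt(f,*u))
for n,u,z in [('bar_far',(440,75),123),('bar_near',(515,282),123),('rail a',(140,492),24),('rail b',(730,425),24),('plate c',(95,548),0),('plate d',(745,475),0),('chute lip a',(550,150),74),('chute b',(625,325),74),('tote rim corner',(285,470),51),('blank1',(548,262),18),('blank2',(597,369),18),('oilcap',(760,510),150),('tin',(225,560),85)]: P(n,'scene0',s(*u),z)
for n,u,z in [('bar r',(245,218),123),('bar f',(360,108),123),('rail a',(95,300),24),('rail b',(455,470),24),('plate',(480,505),0),('plate0',(85,325),0),('chute a',(180,235),74),('chute b',(285,140),74),('tin',(670,110),85),('wrench end',(295,495),5),('wr o',(85,405),5)]: P(n,'side0',q(*u),z)
# bar pixels by colour via depth
for f in ['scene0','side0']:
    a=np.load(f'pics/{f}.npz'); hsv=cv2.cvtColor(a['p'],cv2.COLOR_BGR2HSV)
    pts=[]
    for v,u in np.argwhere((a['d']>0)&(hsv[...,1]>140)):
        w=pt(f,u,v)
        if 105<w[2]<135 and 450<w[0]<800 and -150<w[1]<250: pts.append(w)
    pts=np.array(pts); print(f,len(pts),pts.mean(0),np.median(pts,0)); m=pts[:,:2]-pts[:,:2].mean(0); U,S,V=np.linalg.svd(m,full_matrices=False); print(V[0],(m@V[0]).min(),(m@V[0]).max(), np.percentile(pts[:,2],[5,50,95]))
E
```

```text
bar_far scene0 [468.7  69.8 123. ] [467.9  69.9 122.1]
bar_near scene0 [578.5 101.1 123. ] [576.6 101.5 120.8]
rail a scene0 [635.4 -37.7  24. ] [633.  -37.7  20.4]
rail b scene0 [563.3 211.6  24. ] [564.9 211.   26.1]
plate c scene0 [650.9 -54.    0. ] [652.6 -53.9   2.8]
plate d scene0 [571.7 223.7   0. ] [573.2 223.    2.2]
chute lip a scene0 [460.4 126.4  74. ] [459.3 126.7  72.8]
chute b scene0 [554.9 156.1  74. ] [555.6 155.9  74.9]
tote rim corner scene0 [633.3  20.5  51. ] [613.9  22.6  22.2]
blank1 scene0 [478.8 136.4  18. ] [478.9 136.3  18.2]
blank2 scene0 [537. 157.  18.] [537.3 156.9  18.4]
oilcap scene0 [691.9 181.8 150. ] [688.9 183.2 145.6]
tin scene0 [700.9  -2.5  85. ] [700.4  -2.5  84.2]
bar r side0 [468.2  66.4 123. ] [467.3  64.8 124.8]
bar f side0 [573.1  96.1 123. ] [571.4  93.5 125.6]
rail a side0 [414.6 163.   24. ] [415.7 165.2  21.6]
rail b side0 [485.9 -87.   24. ] [489.4 -82.   17.1]
plate side0 [491.8 -99.6   0. ] [ 489.  -103.5    5.6]
plate0 side0 [409.  171.9   0. ] [408.2 170.4   1.6]
chute a side0 [458.7 126.7  74. ] [457.9 125.1  75.7]
chute b side0 [553.7 151.3  74. ] [551.2 147.3  78.1]
tin side0 [733.1   3.5  85. ] [732.    2.2  86.5]
wrench end side0 [417.5 -26.2   5. ] [419.4 -23.1   0.9]
wr o side0 [369.7 112.6   5. ] [369.7 112.5   5.1]
scene0 256 [525.67070312  85.15742187 121.8421875 ] [526.4  85.3 122. ]
[0.95732668 0.28900801] -59.776374108530035 53.1883123459687 [118.975 122.    124.4  ]
side0 161 [519.51304348  81.22298137 122.21304348] [521.2  80.5 122.9]
[-0.95375812 -0.30057518] -54.6453885804147 56.63843005233975 [114.8 122.9 127.1]
```

Tote axes in the world frame: X = (-0.277, 0.961), Y = (-0.961, -0.277), yaw about 106.2°. The bar centre is about (522.5, 83.5, 114). The die set lies between the start pose and the tote, so I'll go up first and then over it.

```bash
python3 -m crank '[[0,0,5,0,0,0,-1],[0,0,10,0,0,0,-1],[0,0,15,0,0,0,-1],[0,0,20,0,0,0,-1],[0,0,22,0,0,0,-1],[2,-5,22,0,0,0.1,-1],[5,-10,22,0,0,0.2,-1],[7,-15,22,0,0,0.3,-1],[9,-19,22,0,0,0.4,-1],[11,-23,22,0,0,0.5,-1],[13,-27,22,0,0,0.6,-1],[15,-31,22,0,0,0.65,-1],[17.5,-35,22,0,0,0.65,-1],[20,-39,22,0,0,0.65,-1],[22.5,-43,22,0,0,0.65,-1],[25,-47,22,0,0,0.65,-1],[27,-50,22,0,0,0.65,-1],[28.7,-52.2,22,0,0,0.65,-1],[28.7,-52.2,22,0,0,0.65,-1],[28.7,-52.2,22,0,0,0.65,-1]]' 100; python3 -c "
from h import *;print(robot.get_obs()['q'].round(2),robot.get_obs()['orientation'])"
```

```text
t: 2.15
ee_pos: [522.4, 83.7, 458.8]
orientation: [-0.001, -0.139, 0.99, 0.0]
wrist_force: [-0.6, 0.4, 0.8]
width: 84.9
gripper_force: 0.0
[-0.12  0.12 -0.1   1.53  0.01  1.49  1.63] [-6.54101045e-04 -1.38550281e-01  9.90355149e-01  2.65547422e-04]
```

```bash
python3 -m crank '[[0,0,-5,0,0,0,-1],[0,0,-10,0,0,0,-1],[0,0,-15,0,0,0,-1],[0,0,-20,0,0,0,-1],[0,0,-22,0,0,0,-1],[0,0,-22,0,0,0,-1],[0,0,-22,0,0,0,-1]]'; python3 -c "
from h import *
snap('wrist','w1')"
```

```text
t: 2.85
ee_pos: [522.5, 85.3, 240.2]
orientation: [0.0, -0.14, 0.99, 0.0]
wrist_force: [1.5, -0.0, 0.8]
width: 85.4
gripper_force: 0.0
```

View pics/w1.png

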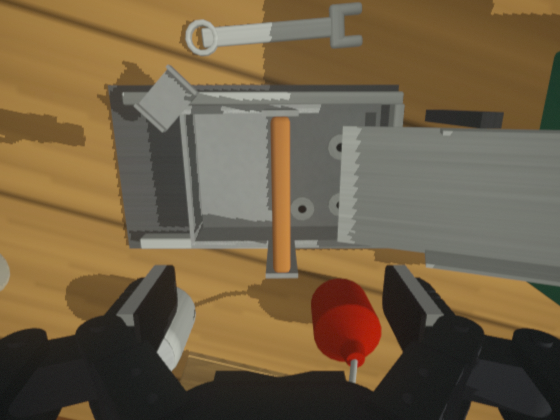

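The wrist view shows the bar from (281,116) to (284,272). The three blanks are at (340,147), (302,208) and (340,205), the chute edge is at u≈345, and the rails run roughly level at v≈97 and v≈243.

```bash
python3 - <<'E'
from h import *
A=[pt('w1',281,118,123),pt('w1',283.5,270,123)];print(A,(A[0]+A[1])/2,np.degrees(np.arctan2(*(A[1]-A[0])[1::-1])))
for u,v,z in [(125,98,24),(403,97,24),(130,246,24),(340,243,24),(345,128,74),(340,240,74),(185,240,51)]: print(u,v,pt('w1',u,v,z),pt('w1',u,v))
a=np.load('pics/w1.npz');hsv=cv2.cvtColor(a['p'],cv2.COLOR_BGR2HSV);P=[]
for v in range(105,280):
  for u in range(262,302):
    if hsv[v,u,1]>140 and a['d'][v,u]>0:
      w=pt('w1',u,v)
      if w[2]>100: P.append(w)
P=np.array(P);print(len(P),np.median(P,0),P.min(0),P.max(0)); print(cv2.fitLine(P[:,:2].astype('f'),2,0,.01,.01).ravel())
E
```

```text
[array([462.1,  69.9, 123. ]), array([573.9, 104.4, 123. ])] [518.    87.15 123.  ] 17.14953335311604
125 98 [489.6 -76.8  24. ] [489.6 -77.   23.7]
403 97 [414.8 178.3  24. ] [412.2 186.3  -0.8]
130 246 [640.2 -47.6  24. ] [650.2 -53.6   5.2]
340 243 [574.  169.3  24. ] [564.4 161.1  51.6]
345 128 [456.9 124.7  74. ] [456.9 124.5  75. ]
340 240 [553.8 153.5  74. ] [553.6 153.3  74.8]
185 240 [604.2  12.5  51. ] [616.8   8.1  24.3]
2687 [513.1  84.7 122.6] [460.6  64.  117.5] [579.1 109.1 125.4]
[9.5840317e-01 2.8541794e-01 5.1510779e+02 8.5086266e+01]
```

```bash
python3 -m crank '[[-0.1,0.1,-3,0,0,0.005,-1],[-0.1,0.1,-6,0,0,0.005,-1],[-0.1,0.1,-9,0,0,0.005,-1],[-0.1,0.1,-11,0,0,0.005,-1],[-0.1,0.1,-12.5,0,0,0.005,-1],[-0.1,0.1,-13.5,0,0,0.005,-1],[-0.1,0.1,-13.5,0,0,0.005,-1],[-0.1,0.1,-13.5,0,0,0.005,-1]]' && python3 -m crank '[[0,0,0,0,0,0,0],[0,0,0,0,0,0,0.3],[0,0,0,0,0,0,0.5],[0,0,0,0,0,0,0.7],[0,0,0,0,0,0,1],[0,0,0,0,0,0,1],[0,0,0,0,0,0,1],[0,0,0,0,0,0,1],[0,0,0,0,0,0,1],[0,0,0,0,0,0,1]]' 100
```

```text
t: 3.7
ee_pos: [522.6, 85.2, 105.6]
orientation: [0.001, -0.142, 0.99, 0.0]
wrist_force: [-0.3, 0.1, 0.4]
width: 85.4
gripper_force: 0.0
t: 4.7
ee_pos: [521.6, 85.2, 104.6]
orientation: [0.0, -0.142, 0.99, 0.0]
wrist_force: [-1.5, 0.8, 5.4]
width: 12.2
gripper_force: 98.3
```

The bar is gripped at 98 N. Next I'll draw it out along -X, starting with a short stretch to check the forces.

```bash
python3 -m crank '[[0.14,-0.48,0,0,0,0,1],[0.34,-1.15,0,0,0,0,1],[0.56,-1.92,0,0,0,0,1],[0.79,-2.69,0,0,0,0,1],[0.84,-2.88,0,0,0,0,1]]' && python3 -m crank '[[0.14,-0.48,0,0,0,0,1],[0.36,-1.25,0,0,0,0,1],[0.59,-2.02,0,0,0,0,1],[0.81,-2.78,0,0,0,0,1],[1.03,-3.55,0,0,0,0,1],[1.26,-4.32,0,0,0,0,1],[1.48,-5.09,0,0,0,0,1],[1.6,-5.5,0,0,0,0,1],[1.6,-5.5,0,0,0,0,1],[1.6,-5.5,0,0,0,0,1],[1.6,-5.5,0,0,0,0,1]]'
```

```text
t: 5.2
ee_pos: [530.3, 57.2, 104.6]
orientation: [0.0, -0.142, 0.99, 0.001]
wrist_force: [-1.8, 5.3, 3.8]
width: 12.4
gripper_force: 98.6
t: 6.3
ee_pos: [546.3, 2.1, 104.6]
orientation: [0.0, -0.142, 0.99, 0.0]
wrist_force: [-0.3, 4.1, 5.3]
width: 12.1
gripper_force: 98.7
```

```bash
python3 -m crank '[[0,0,0.5,0,0,0,1],[0,0,1.5,0,0,0,1],[0,0,3,0,0,0,1],[0,0,4.5,0,0,0,1],[0,0,6,0,0,0,1],[0,0,7.5,0,0,0,1],[0,0,9,0,0,0,1],[0,0,10.5,0,0,0,1],[0,0,11.5,0,0,0,1],[0,0,12,0,0,0,1],[0,0,12,0,0,0,1],[0,0,12,0,0,0,1]]' && python3 -m crank '[[0,0,0,0.02,-0.011,0,1],[0,0,0,0.04,-0.022,0,1],[0,0,0,0.06,-0.033,0,1],[0,0,0,0.08,-0.044,0,1],[0,0,0,0.1,-0.055,0,1],[0,0,0,0.12,-0.066,0,1],[0,0,0,0.14,-0.077,0,1],[0,0,0,0.16,-0.088,0,1],[0,0,0,0.18,-0.099,0,1],[0,0,0,0.2,-0.11,0,1],[0,0,0,0.22,-0.121,0,1],[0,0,0,0.24,-0.132,0,1],[0,0,0,0.26,-0.143,0,1],[0,0,0,0.28,-0.154,0,1],[0,0,0,0.3,-0.165,0,1],[0,0,0,0.3,-0.165,0,1]]'; python3 -c "
from h import *;print(robot.get_obs()['q'].round(2)); snap('wrist','w2')"
```

```text
t: 7.5
ee_pos: [545.3, 0.9, 223.6]
orientation: [-0.001, -0.142, 0.99, 0.0]
wrist_force: [0.6, -0.2, -4.4]
width: 12.6
gripper_force: 97.6
t: 9.1
ee_pos: [545.5, -0.2, 224.1]
orientation: [0.103, -0.139, 0.976, 0.136]
wrist_force: [-0.3, -0.7, -4.8]
width: 12.3
gripper_force: 97.6
[ 0.28  0.25 -0.15  1.97 -0.38  0.84  2.24]
```

View pics/w2.png

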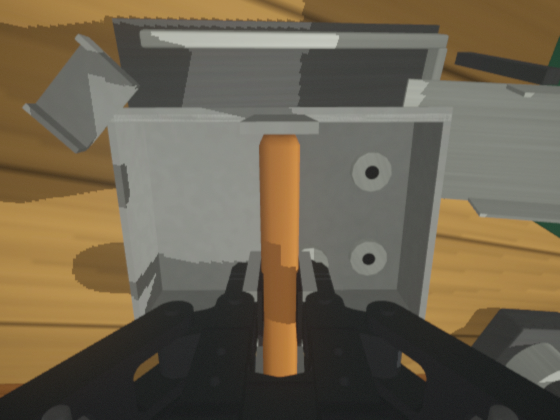

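At 19.6° of tilt two blanks still show at (371,172) and (368,259), with the third at about (312,258). They haven't slid yet, so I'll tilt further while watching joint 7.

```bash
python3 -m crank '[[0,0,0,0.02,-0.011,0,1],[0,0,0,0.04,-0.022,0,1],[0,0,0,0.06,-0.033,0,1],[0,0,0,0.08,-0.044,0,1],[0,0,0,0.08,-0.044,0,1],[0,0,0,0.08,-0.044,0,1],[0,0,0,0.08,-0.044,0,1],[0,0,0,0.08,-0.044,0,1]]'; python3 -c "
from h import *;o=robot.get_obs();print(o['q'].round(2)); snap('wrist','w3')"
```

```text
t: 9.95
ee_pos: [546.1, 1.4, 224.5]
orientation: [0.129, -0.139, 0.967, 0.172]
wrist_force: [0.3, 0.5, -3.9]
width: 12.3
gripper_force: 97.7
[ 0.36  0.25 -0.17  1.99 -0.51  0.83  2.39]
```

View pics/w3.png

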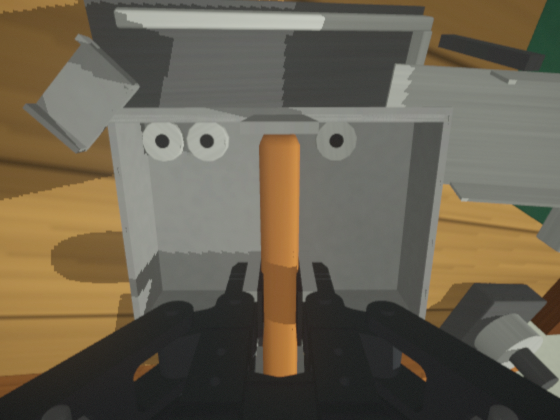

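Two blanks are in the lip corner at (162,141) and (207,141). The third is at the same wall at (336,141), either still sliding or stuck. I'll add a little -x slope.

```bash
python3 -m crank '[[0,0,0,0.02,0.006,0,1],[0,0,0,0.04,0.012,0,1],[0,0,0,0.06,0.017,0,1],[0,0,0,0.06,0.017,0,1],[0,0,0,0.06,0.017,0,1],[0,0,0,0.06,0.017,0,1],[0,0,0,0.06,0.017,0,1],[0,0,0,0.06,0.017,0,1],[0,0,0,0.06,0.017,0,1],[0,0,0,0.06,0.017,0,1]]'; python3 -c "
from h import *;o=robot.get_obs();print(o['q'].round(2)); snap('wrist','w4')
a=np.load('pics/w4.npz');b=np.load('pics/w3.npz')
g=cv2.cvtColor(a['p'],cv2.COLOR_BGR2GRAY)[115:170,130:420]
n,l,s,c=cv2.connectedComponentsWithStats((g<60).astype('uint8'));print([(x[0]+130,x[1]+115,k[4]) for x,k in zip(c.round(),s) if k[4]>60])"
```

```text
t: 11.0
ee_pos: [545.9, 1.1, 224.4]
orientation: [0.125, -0.133, 0.962, 0.202]
wrist_force: [0.5, -0.2, -4.4]
width: 12.2
gripper_force: 97.8
[ 0.39  0.28 -0.17  1.98 -0.56  0.88  2.44]
[(np.float64(275.0), np.float64(142.0), np.int32(15601)), (np.float64(334.0), np.float64(140.0), np.int32(130)), (np.float64(162.0), np.float64(141.0), np.int32(109)), (np.float64(203.0), np.float64(141.0), np.int32(110))]
```

```bash
python3 -m crank '[[0,0,0,0.01,0.016,0,1],[0,0,0,0.02,0.032,0,1],[0,0,0,0.03,0.05,0,1],[0,0,0,0.04,0.066,0,1],[0,0,0,0.05,0.082,0,1],[0,0,0,0.06,0.1,0,1],[0,0,0,0.07,0.115,0,1],[0,0,0,0.078,0.127,0,1],[0,0,0,0.078,0.127,0,1],[0,0,0,0.078,0.127,0,1],[0,0,0,0.078,0.127,0,1],[0,0,0,0.078,0.127,0,1],[0,0,0,0.078,0.127,0,1]]'; python3 -c "
from h import *;o=robot.get_obs();print(o['q'].round(2)); snap('wrist','w5')"
```

```text
t: 12.35
ee_pos: [545.8, 1.1, 224.4]
orientation: [0.069, -0.115, 0.96, 0.247]
wrist_force: [0.9, -0.2, -4.4]
width: 12.1
gripper_force: 97.8
[ 0.4   0.36 -0.16  1.88 -0.54  1.03  2.37]
```

View pics/w5.png

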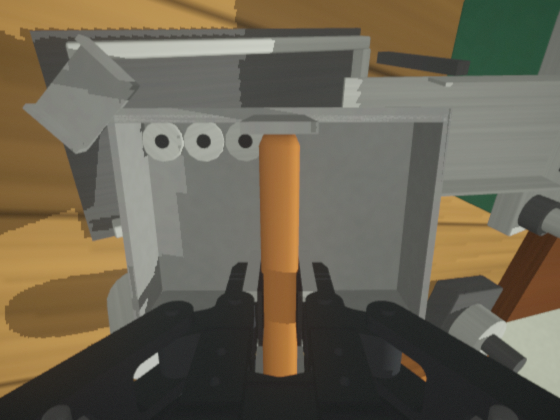

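All three blanks now stand in a row in the lip corner, at (162,141), (203,141) and (245,141). Before handing in I'll check slopes, distances and that nothing is moving.

```bash
python3 -m crank '[[0,0,0,0,0,0,1],[0,0,0,0,0,0,1],[0,0,0,0,0,0,1],[0,0,0,0,0,0,1],[0,0,0,0,0,0,1],[0,0,0,0,0,0,1],[0,0,0,0,0,0,1],[0,0,0,0,0,0,1]]'; python3 - <<'E'
from h import *
snap('wrist','w6'); o=robot.get_obs();q=o['orientation'];M=R.from_quat([q[1],q[2],q[3],q[0]]).as_matrix()
# tote axes from the tool: tote y along tool x, tote x along tool y, tote z = -tool z
for s in (1,):
    X=M[:,1];Y=M[:,0];Z=-M[:,2]
    g=o['ee_pos']-M[:,2]*11; c=g-86*X+61*Y-104*Z
    print('X',X,'Y',Y,'tilt',np.degrees(np.arccos(Z[2])),'ang x,y',np.arccos(X[2]),np.arccos(Y[2]),'corner',c)
a=np.load('pics/w6.npz');b=np.load('pics/w5.npz')
print('diff',np.abs(a['p'].astype(int)-b['p'])[110:170,130:300].mean())
for u in (162,203,245):
    for dv in (12,): p=pt('w6',u,141+dv);print(u,p,np.linalg.norm(pt('w6',u+0,141+dv)-c))
print(np.linalg.norm(pt('w6',162,153)-pt('w6',245,153)))
E
```

```text
t: 13.2
ee_pos: [545.9, 1.0, 224.3]
orientation: [0.069, -0.115, 0.96, 0.247]
wrist_force: [0.2, 0.0, -4.0]
width: 12.0
gripper_force: 97.8
X [-0.25455391  0.85122997  0.45892249] Y [-0.96410064 -0.18629122 -0.18922351] tilt 29.762271510807206 ang x,y 1.0940142742068946 1.7611676331947428 corner [516.01897527 -37.92289695  92.56765521]
diff 1.079705882352941
162 [530.  -26.9 108.5] 23.891691441141184
203 [523.7  -4.7 119.5] 43.45239024768987
245 [516.8  17.5 132.2] 68.13978470142912
52.03162499864867
```

```bash
python3 -c "
from h import *; print(robot.hand_in())"
```

```text
the job is handed in; nothing more can be done
None
```

The job is handed in, but the system returned no verdict: the tote was drawn clear of the chute, lifted about 12 cm, and is held at rest tilted about 30° with the lip corner lowest and all three blanks in a row in that corner (farthest about 68 mm from it, limit 75 mm).

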